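Anchor a hammer-head bolt in a slotted strut

TASK

Anchor the hammer-head bolt in the slotted strut: put its head into the slot lengthwise, feel along the slot with light pressure for the one hidden pocket where the head drops in below the lips, turn the bolt a quarter turn so that the head lies across under the lips, then pull it gently up against the lips to check that it has caught, and let go, leaving it standing upright there. Use only light force on the strut (always under 40 N), and leave the other things where they are.

Things in the scene. Friction and masses are not known exactly. Their poses are not given: they have to be found in the camera images.
- bolt_grip (a point): Centre of the flat black grip, 34 (x) by 12 (y) by 30 (z) mm, of the loose steel hammer-head bolt (0.1 to 0.17 kg); pinch it across its 12 mm. z is up along the bolt, x the long way of grip and head alike. It lies 60 mm above the head's flat underside. The bolt starts upright on the bench, standing on its head; a half turn looks the same.
- bolt_head (a point): Centre of the bolt's head underside. The oblong head is 34 (x) by 18 (y) by 8 (z) mm; above it a shank 12 mm thick, then a washer and collar, 22 mm wide, from 38 to 46 mm above this point.
- strut: Fixed aluminium channel strut, 338 mm long, 46 mm wide, on a 350x70x6 mm base plate. Origin: centre of the plate's underside, on the bench; x along the strut, z up. Top at z = 47 mm; along its middle (y = 0) a slot 22 mm wide between two lips whose down-turned edges end at z = 38 mm; the channel inside is 40 mm wide.
- strut_slot (a point): Mid-length of the slot, on its middle line, 38 mm above the bench: level with the lips' lower edges and with the top of a rigid filler strip in the channel. A head in the slot rests on the filler, slides along it and cannot turn. One pocket in the filler is 46 mm long, 40 mm wide, its floor 14 mm deeper: there the head drops below the lips.
- strut_top (a point): Mid-length of the slot at the top of the lips, 47 mm above the bench. The pocket is not measured: its centre is anywhere within 45 mm either way of here along the slot, found by feel. In the pocket the head can turn either way and has 6 mm of play up to the lips. Grip centre above the bench: 98 mm on the filler, 84 mm in the pocket, 90 mm pulled up to the lips.
- nine_volt: Bystander: block battery, 18x26x49 mm, standing near the front of the strut; origin under its centre.
- tape_roll: Bystander: roll of black tape, 73 mm wide, 19 mm high, lying behind the strut; origin under its centre.
- choke_transformer: Bystander: small transformer, 30x34x32 mm, behind the bolt; origin under its centre.

How it is judged:
By the outcome, as a careful person would: the job done as asked, in the order asked, and still so for the second after the job is handed in, with the robot touching nothing.
It also fails if it takes over 61 s, if anything falls off the work surface, if the arm or the gripper's body presses on something with over 40 N, if the wrist force passes 120 N, or if a joint passes its speed limit or range.

ROBOT

A 6-joint arm with a two-finger parallel gripper is mounted at the origin on a cart in front of the work surface, level with it; the furniture and walls round the work are solid. World frame = base frame: x ahead of the robot, y to its left, z up, the work surface at z = 0. Lengths are in m, angles in rad, forces in N, time in s.
With the tool pointing down it reaches from about 0.275 to 0.875 m from the base axis. Payload 12.5 kg.
Tool frame: the origin (TCP) lies between the finger pads; the fingertips stand 11 mm ahead of it and the grasp point (between the pads) lies 8 mm behind it; z points along the fingers, y is the line along which they close (so a half turn about z gives the same grasp; the last joint's range is limited). The gripper opens to 85 mm and grips with 20 to 120 N. Pads are 22 mm wide; open, the fingers measure 114 mm over their backs; the gripper's body (76 mm by 85 mm) begins 54 mm behind the grasp point. The pads swing forward as they close: fully open they stand 13 mm farther back than shut.
Start: joints at [1.253, 0.351, 1.652, -0, 1.139, -0.085], TCP at [0.127, 0.535, 0.242] pointing down, gripper open.
Joint ranges: [-2.75, 2.75], [-0.79, 2.1], [0.01, 2.65], [-1.57, 4.71], [0.07, 3.14], [-2.87, 2.87]. Speed limits (rad/s): [2.22, 2.22, 2.79, 3.14, 3.14, 3.14].

INTERFACE

Orientations are given as a 3x3 rotation matrix whose columns are the frame's x, y, z axes.
In Python, from workcell import bot gives the robot as it stands. The module is installed in compiled form; this text tells all that it offers.
- The arm moves only by the shell command python3 -m creep 'ROWS' [FORCE]. ROWS is JSON, a list of rows, each an object with "grip": the finger opening in mm, from 0 to 85.4; "translation": the shift along the tool's x, y, z normalised to -1 to 1, where 1 is 300 mm, a list of three; "roll": the turn about the tool's z normalised to -1 to 1, where 1 is 45 degrees. A call has 1 to 8 rows; each row is the pose to reach, as a shift and turn from the pose commanded when the call began, along the tool's axes at that moment; what a row does not reach only later rows make up. A row lasts 1/10 s, in which the tool goes at most 50 mm and 8.59 degrees, less where a joint would pass 70% of its speed; a pose out of reach is approached as far as the arm can. A call with a number of a shift or a turn outside -1 to 1 is refused whole. A call with a gripper value outside its range is refused whole. The fingers move at their own pace and stop on an object; FORCE is the grip in N (left out, the last holds). Time passes only in rows, so rows that repeat a pose let the fingers close. It gives the time, the measured TCP pose, the force, the opening and the grip force at its end, in the units of the state.
- bot.get_state(): the state, without advancing time (a new reading comes with each control period).
- bot.grab_frame(name): name is "scene" or "top"; returns (picture, depth): 480x640x3 uint8, blue, green, red; 480x640 float32, m along the optical axis (not along the pixel's ray), 0 where there is no reading.
- bot.get_calibration(name): a dict with "camera_matrix" (3x3 intrinsics, pixels), "R" (3x3) and "t" (3): a world point X has camera coordinates R X + t. Camera axes: x right, y down, z forward; pixel columns grow to the right and rows downward; lengths in m; the calibration is good to about 2 mm. A picture is of the moment at which its call begins. get_calibration takes no time and is no camera call.
- bot.finish_job(): hands the job in; it is judged then, once.
The state is a dict: "time": time; "joint_positions": joint angles; "qvel": joint speeds; "tau": joint torques, N m; "tool_pos": TCP position; "tcp_rot": TCP orientation; "force": force on the tool from outside, world axes, zero at the start; "ft_torque": the same for the moment, N m; "grip_width": finger opening in m; "grasp_force": force on a finger pad.
Only numpy, scipy, OpenCV 4.12 (cv2) and the standard library are available. Lean on these libraries where they do the work, as an engineer would, in place of code of your own. Each camera call takes 0.05 s, during which the arm holds its last target. There are 200 camera calls.

## Working session

There is one attempt and no reset: what is moved stays moved. The work goes in short steps, Python scripts to look and compute and a shell command to move; the robot and the scene stay as the last step left them, time stands still between calls to the robot, and variables do not carry over. Pictures are saved under pics/ and viewed, at most 10 in all, crops included, and the job is handed in when it is done.

```bash
mkdir -p pics
cat > h.py <<'E'
import numpy as np, cv2
from workcell import bot
def cloud(n):
    img,d=bot.grab_frame(n); c=bot.get_calibration(n); K=np.array(c["camera_matrix"]);R=np.array(c["R"]);t=np.array(c["t"])
    v,u=np.mgrid[:480,:640]; P=np.stack([(u-K[0,2])/K[0,0]*d,(v-K[1,2])/K[1,1]*d,d],-1)
    W=(P-t)@R; W[d==0]=np.nan
    return img,W
E
python3 - <<'E'
from h import *
for n in("scene","top"):
    img,W=cloud(n); cv2.imwrite(f"pics/{n}0.png",img); np.save(f"{n}0.npy",W)
s=bot.get_state(); print(s["time"],s["tool_pos"],np.round(s["tcp_rot"],3),s["force"],s["grip_width"])
E
```

```text
0.1 [0.12677817 0.53491989 0.24181239] [[-0.973  0.231 -0.   ]
 [ 0.231  0.973 -0.001]
 [ 0.    -0.001 -1.   ]] [-0.05554225 -0.81562687 -0.03205263] 0.08546195868033041
```

View pics/top0.png

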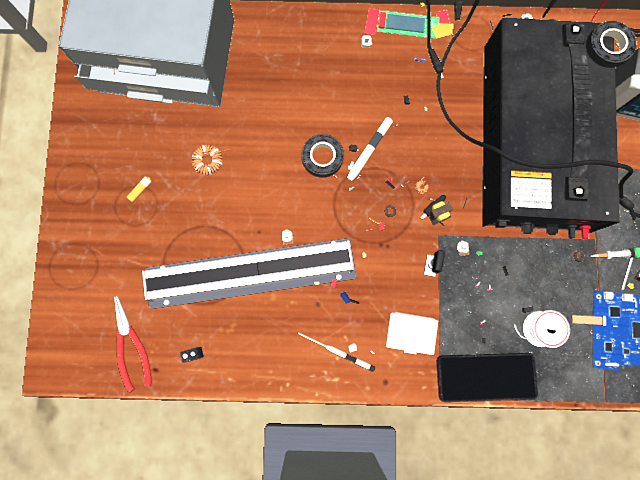

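View pics/scene0.png

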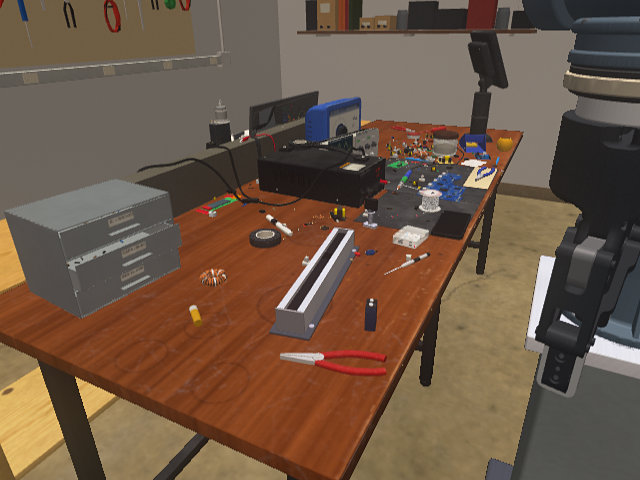

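The top view shows the strut from (145,285) to (353,258), and the bolt's black grip at about (437,261) with the transformer behind it at (437,208). The tape is at (322,155) and the battery at (192,353).

Run:
```python
from h import *
W=np.load("top0.npy"); img=cv2.imread("pics/top0.png")
def mm(a): return np.round(np.array(a)*1000,1)
c=bot.get_calibration("top"); print("cam",mm(-np.array(c["R"]).T@np.array(c["t"])))
for u,v in[(434,262),(437,208),(322,140),(192,353),(150,270),(350,245),(257,269)]: print((u,v),mm(W[v,u]))
# strut top
z=W[...,2]; reg=np.zeros(z.shape,bool); reg[230:315,130:370]=1
m=reg&(abs(z-.047)<.005); P=W[m][:,:2].astype(np.float32); r=cv2.minAreaRect(P); print("strut top",m.sum(),mm(r[0]),mm(r[1]),r[2],mm(np.median(W[m][:,2])))
# bolt
reg[:]=0; reg[235:290,410:455]=1
for lo,hi in[(.062,.09),(.03,.062),(.012,.03),(.003,.012)]:
    m=reg&(z>lo)&(z<hi); P=W[m]; 
    if len(P)<4: continue
    r=cv2.minAreaRect(P[:,:2].astype(np.float32)); print("bolt",lo,len(P),mm(r[0]),mm(r[1]),r[2],mm(P.mean(0)),mm(np.median(P[:,2])))
a=cv2.resize(img[225:295,400:480],None,fx=5,fy=5,interpolation=cv2.INTER_CUBIC)
s=cv2.imread("pics/scene0.png")[190:250,340:440]; s=cv2.resize(s,None,fx=5,fy=5,interpolation=cv2.INTER_CUBIC)
o=np.zeros((350,400+400,3),np.uint8);o[:350,:400]=a;o[:300,400:]=s[:, :400]
cv2.imwrite("pics/c1.png",o)
```

```text
cam [424.8  60.1 958.5]
(434, 262) [ 537.6 -132.3   64.6]
(437, 208) [ 633.4 -146.3   27.9]
(322, 140) [752.3  48.5  14.8]
(192, 353) [387.  246.1  46.6]
(150, 270) [520.5 333.6   3.9]
(350, 245) [570.6  -2.8   6.9]
(257, 269) [522.7 149.9  39. ]
strut top 3271 [519.8 164.7] [ 47.2 338. ] 9.816264152526855 46.3
bolt 0.062 186 [ 538.9 -138.4] [11.9 34.1] 79.1948471069336 [ 538.6 -137.7   72.5] 73.1
bolt 0.03 80 [ 537.8 -132.5] [32.9  9.2] 5.291802406311035 [ 538.  -132.3   49.3] 48.6
bolt 0.012 7 [ 536.5 -133.5] [7.4 2. ] 22.034576416015625 [ 536.2 -133.8   15.2] 14.7
bolt 0.003 236 [ 546.  -142.8] [72.9 90.2] 88.86164093017578 [ 539.8 -150.8    5.2] 4.7
```

View pics/c1.png

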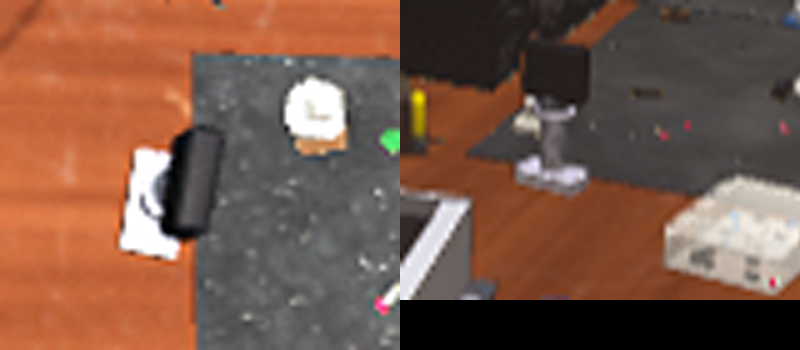

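```bash
R='{"grip":40,"translation":[-0.92,-0.93,0],"roll":0}'; python3 -m creep '[{"grip":40,"translation":[-0.92,-0.93,0],"roll":-0.058},{"grip":40,"translation":[-0.92,-0.93,0],"roll":-0.058},{"grip":40,"translation":[-0.92,-0.93,0],"roll":-0.058},{"grip":40,"translation":[-0.92,-0.93,0],"roll":-0.058},{"grip":40,"translation":[-0.92,-0.93,0],"roll":-0.058},{"grip":40,"translation":[-0.92,-0.93,0],"roll":-0.058},{"grip":40,"translation":[-0.92,-0.93,0],"roll":-0.058},{"grip":40,"translation":[-0.92,-0.93,0],"roll":-0.058}]' 50
cat > go.py <<'E'
# usage: go.py x y z [yaw_deg]: offset in move units from measured pose
import sys; from h import *
s=bot.get_state(); R=np.array(s["tcp_rot"]); p=np.array(s["tool_pos"]); a=list(map(float,sys.argv[1:]))
yaw=np.degrees(np.arctan2(R[1,0],R[0,0])); print("pos mm",np.round(p*1e3,1),"yaw",round(yaw,2),"tilt",np.round(R[:,2],4),"t",s["time"])
d=(np.array(a[:3])/1e3-p)@R/.3
print("trans",np.round(d,4),"roll",[round(((yaw-a[3]+90)%180-90)/45,4)] if len(a)>3 else "", "q1,q6",s["joint_positions"][0],s["joint_positions"][5])
E
python3 go.py 538.9 -138.4 150 169.2
python3 - <<'E'
import numpy as np
W=np.load("top0.npy"); v,u=np.mgrid[:480,:640]
m=(u>130)&(u<370)&(v>230)&(v<315)&np.isfinite(W[...,2])
P=W[m]; c=np.array([.5198,.1647]); th=np.radians(99.8)
for _ in range(3):
    a=np.array([np.cos(th),np.sin(th)]); n=np.array([a[1],-a[0]])
    s=(P[:,:2]-c)@a; t=(P[:,:2]-c)@n; z=P[:,2]
    L=(abs(z-.047)<.004); Sl=(z<.0425)&(abs(t)<.014)
    # per-bin edges of slot
    S=[];M=[]
    for b in np.arange(-.15,.15,.01):
        k=(s>b)&(s<b+.01)&Sl
        kt=(s>b)&(s<b+.01)&L
        if k.sum()>3: S.append(b+.005); M.append(((t[kt].min()+t[kt].max())/2,t[kt].min(),t[kt].max(),t[k].min(),t[k].max()))
    M=np.array(M); f=np.polyfit(S,M[:,0],1); th-=f[0]; c=c+n*f[1]
    print(np.degrees(th),c,f,M.mean(0),M.std(0))
print(s[L].min(),s[L].max(), np.median(z[(abs(t)<.008)&(abs(s)<.15)]))
E
```

```text
time: 0.9
tool_pos: [0.3316, 0.1979, 0.2423]
tcp_rot: [[-0.982, 0.187, 0.0], [0.187, 0.982, -0.0], [-0.0, -0.0, -1.0]]
force: [0.4, 0.6, 0.0]
grip_width: 0.0401
grasp_force: 0.0
pos mm [331.6 197.9 242.3] yaw 169.25 tilt [ 2.e-04 -1.e-04 -1.e+00] t 0.9
trans [-0.8878 -0.9724  0.3079] roll [np.float64(0.0011)] q1,q6 0.4173429844917467 -0.9657180429857926
99.73486697293505 [0.5198148  0.16470256] [1.13678577e-03 1.50236042e-05] [ 1.50236042e-05 -2.29231129e-02  2.29531601e-02 -1.00678855e-02
  1.18766810e-02] [0.00017823 0.00017433 0.00028667 0.00108429 0.00083776]
99.73456466038532 [0.51981456 0.16470252] [ 5.27634936e-06 -2.47172386e-07] [-2.47172386e-07 -2.29382949e-02  2.29378005e-02 -1.00833952e-02
  1.18608211e-02] [0.00014883 0.00015715 0.00026214 0.00107317 0.00082352]
99.73456325727845 [0.51981456 0.16470252] [ 2.44888345e-08 -1.14724107e-09] [-1.14724107e-09 -2.29380484e-02  2.29380461e-02 -1.00831503e-02
  1.18610643e-02] [0.00014883 0.00015721 0.0002621  0.00107314 0.00082348]
-0.16899321064779846 0.16906069919876682 0.036847016685360896
```

```bash
python3 -m creep '[{"grip":40,"translation":[-0.888,-0.972,0],"roll":0},{"grip":40,"translation":[-0.888,-0.972,0.1],"roll":0},{"grip":40,"translation":[-0.888,-0.972,0.2],"roll":0},{"grip":40,"translation":[-0.888,-0.972,0.308],"roll":0},{"grip":40,"translation":[-0.888,-0.972,0.308],"roll":0},{"grip":40,"translation":[-0.888,-0.972,0.308],"roll":0},{"grip":40,"translation":[-0.888,-0.972,0.308],"roll":0},{"grip":40,"translation":[-0.888,-0.972,0.308],"roll":0}]'
python3 - <<'E'
from h import *
img,W=cloud("scene"); img2,W2=cloud("top")
a=cv2.resize(img[130:280,300:500],(800,600)); cv2.imwrite("pics/s2.png",a)
E
python3 go.py 538.9 -138.4 60 169.2
```

```text
time: 1.7
tool_pos: [0.5349, -0.1313, 0.1515]
tcp_rot: [[-0.982, 0.186, -0.0], [0.186, 0.982, 0.0], [0.0, 0.0, -1.0]]
force: [1.2, 0.9, 0.0]
grip_width: 0.0398
grasp_force: 0.0
pos mm [ 535.3 -133.2  149.9] yaw 169.07 tilt [-1.9e-03  1.0e-04 -1.0e+00] t 1.8
trans [-0.0156 -0.0148  0.2998] roll [np.float64(-0.0029)] q1,q6 -0.32796404884289815 -1.7076379927558796
```

View pics/s2.png

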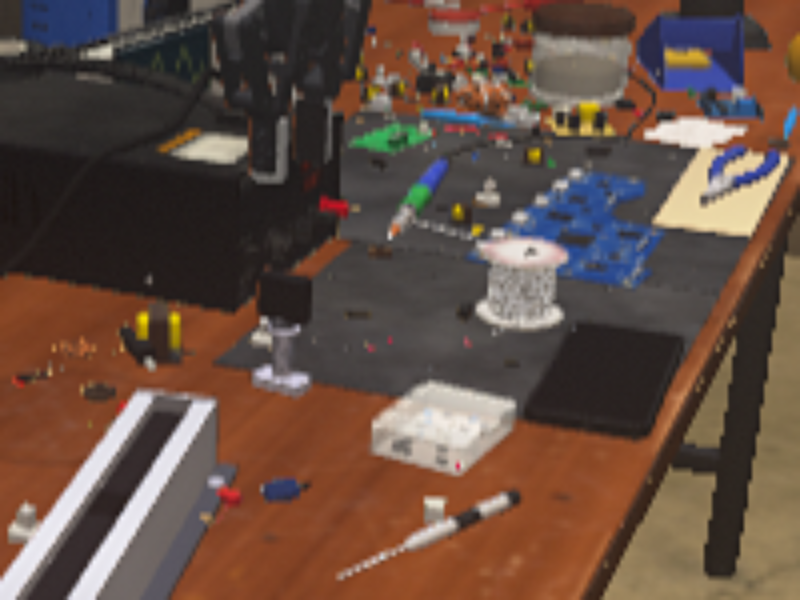

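The gripper stands above the bolt (grip at about (285,295) in the crop), with its fingers either side. I'll let it settle, then descend.

```bash
python3 -m creep '[{"grip":40,"translation":[0,0,0.1],"roll":0},{"grip":40,"translation":[0,0,0.1],"roll":0},{"grip":40,"translation":[0,0,0.1],"roll":0}]' >/dev/null; python3 go.py 538.9 -138.4 60.5 169.2
```

```text
pos mm [ 534.  -128.8  122.7] yaw 169.3 tilt [-1.1e-03  4.0e-04 -1.0e+00] t 2.1
trans [-0.0223 -0.0285  0.2073] roll [np.float64(0.0022)] q1,q6 -0.32143881410290986 -1.7055255531945097
```

```bash
python3 -m creep '[{"grip":40,"translation":[0,0,0],"roll":0},{"grip":40,"translation":[0,0,0],"roll":0},{"grip":40,"translation":[0,0,0],"roll":0}]' ; python3 go.py 538.9 -138.4 60.5 169.2;  python3 -c "
from h import *
s=bot.get_state();print(s['qvel'],s['force'])"
```

```text
time: 2.4
tool_pos: [0.5346, -0.1292, 0.1233]
tcp_rot: [[-0.983, 0.186, 0.001], [0.186, 0.983, -0.0], [-0.001, -0.0, -1.0]]
force: [-0.5, 0.6, 0.3]
grip_width: 0.04
grasp_force: 0.0
pos mm [ 534.6 -129.2  123.3] yaw 169.29 tilt [ 1.2e-03 -4.0e-04 -1.0e+00] t 2.4
trans [-0.0194 -0.0274  0.2094] roll [np.float64(0.002)] q1,q6 -0.3217755074544358 -1.705641412694998
[-0.00133894  0.00704079  0.0041922   0.00102265 -0.00158895  0.00136188] [-0.50406102  0.59933999  0.29020907]
```

```bash
python3 -m creep '[{"grip":40,"translation":[-0.0194,-0.0274,0],"roll":0.002},{"grip":40,"translation":[-0.0194,-0.0274,0],"roll":0.002},{"grip":40,"translation":[-0.0194,-0.0274,0.08],"roll":0.002},{"grip":40,"translation":[-0.0194,-0.0274,0.14],"roll":0.002},{"grip":40,"translation":[-0.0194,-0.0274,0.18],"roll":0.002},{"grip":40,"translation":[-0.0194,-0.0274,0.2],"roll":0.002},{"grip":40,"translation":[-0.0194,-0.0274,0.209],"roll":0.002},{"grip":40,"translation":[-0.0194,-0.0274,0.209],"roll":0.002}]'; python3 go.py 538.9 -138.4 60.5 169.2
```

```text
time: 3.2
tool_pos: [0.5387, -0.1386, 0.06]
tcp_rot: [[-0.982, 0.188, 0.0], [0.188, 0.982, -0.0], [-0.0, -0.0, -1.0]]
force: [-0.1, 0.2, 0.4]
grip_width: 0.0402
grasp_force: 0.0
pos mm [ 538.7 -138.6   60. ] yaw 169.18 tilt [ 3.e-04 -1.e-04 -1.e+00] t 3.2
trans [-0.0005  0.0007 -0.0018] roll [np.float64(-0.0004)] q1,q6 -0.335468821835065 -1.7174493164214106
```

```bash
python3 -m creep '[{"grip":20,"translation":[0,0,0],"roll":0},{"grip":10,"translation":[0,0,0],"roll":0},{"grip":5,"translation":[0,0,0],"roll":0},{"grip":5,"translation":[0,0,0],"roll":0},{"grip":5,"translation":[0,0,0],"roll":0},{"grip":5,"translation":[0,0,0],"roll":0}]' 60; python3 -m creep '[{"grip":5,"translation":[0,0,-0.05],"roll":0},{"grip":5,"translation":[0,0,-0.15],"roll":0},{"grip":5,"translation":[0,0,-0.25],"roll":0},{"grip":5,"translation":[0,0,-0.3],"roll":0},{"grip":5,"translation":[0,0,-0.3],"roll":0},{"grip":5,"translation":[0,0,-0.3],"roll":0}]'; python3 go.py 519.8 164.7 150 99.73
```

```text
time: 3.8
tool_pos: [0.5389, -0.1386, 0.0603]
tcp_rot: [[-0.982, 0.188, 0.001], [0.188, 0.982, -0.0], [-0.001, -0.0, -1.0]]
force: [-1.2, 0.6, 6.6]
grip_width: 0.0105
grasp_force: 60.9
time: 4.4
tool_pos: [0.5382, -0.1384, 0.1496]
tcp_rot: [[-0.982, 0.188, -0.0], [0.188, 0.982, 0.0], [0.0, 0.0, -1.0]]
force: [-0.1, -0.6, -1.8]
grip_width: 0.0111
grasp_force: 59.9
pos mm [ 538.2 -138.4  149.6] yaw 169.18 tilt [-2.e-04  1.e-04 -1.e+00] t 4.4
trans [ 0.25    0.9808 -0.0012] roll [np.float64(1.5434)] q1,q6 -0.3354631246595786 -1.7174363655294531
```

```bash
python3 -m creep '[{"grip":5,"translation":[0.03,0.12,0],"roll":0.1},{"grip":5,"translation":[0.06,0.25,0],"roll":0.2},{"grip":5,"translation":[0.09,0.38,0],"roll":0.3},{"grip":5,"translation":[0.12,0.51,0],"roll":0.4},{"grip":5,"translation":[0.15,0.64,0],"roll":0.5},{"grip":5,"translation":[0.175,0.75,0],"roll":0.6},{"grip":5,"translation":[0.194,0.831,0],"roll":0.7},{"grip":5,"translation":[0.194,0.831,0],"roll":0.8}]'; python3 -m creep '[{"grip":5,"translation":[0,0,0],"roll":0.1},{"grip":5,"translation":[0,0,0],"roll":0.25},{"grip":5,"translation":[0,0,0],"roll":0.4},{"grip":5,"translation":[0,0,0],"roll":0.55},{"grip":5,"translation":[0,0,0],"roll":0.7},{"grip":5,"translation":[0,0,0],"roll":0.743},{"grip":5,"translation":[0,0,0],"roll":0.743},{"grip":5,"translation":[0,0,0],"roll":0.743}]'; python3 go.py 527.9 117.4 115 99.73
python3 - <<'E'
from h import *
img,W=cloud("scene"); cv2.imwrite("pics/s3.png",cv2.resize(img[120:320,240:440],(600,600)))
E
```

```text
time: 5.2
tool_pos: [0.5271, 0.1199, 0.1484]
tcp_rot: [[-0.684, 0.729, -0.002], [0.729, 0.684, 0.0], [0.002, -0.002, -1.0]]
force: [-0.0, -0.6, -0.8]
grip_width: 0.0111
grasp_force: 59.9
time: 6.0
tool_pos: [0.5277, 0.1172, 0.1489]
tcp_rot: [[-0.171, 0.985, -0.002], [0.985, 0.171, -0.0], [0.0, -0.002, -1.0]]
force: [-0.6, 0.3, -0.3]
grip_width: 0.0107
grasp_force: 59.8
pos mm [527.7 117.2 148.9] yaw 99.82 tilt [-1.6e-03 -2.0e-04 -1.0e+00] t 6.0
trans [0.0004 0.0009 0.113 ] roll [np.float64(0.002)] q1,q6 0.13247840080610532 -0.03893988621549025
```

View pics/s3.png

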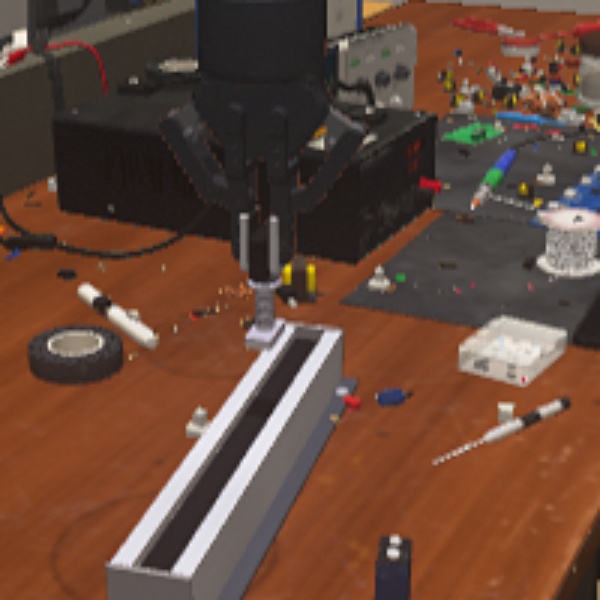

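The bolt hangs upright in the gripper over the near-right part of the slot, head at about (265,335) in the crop. I'll check its lateral offset against the slot using the scene camera's depth.

Run:
```python
from h import *
c=np.array([.5198,.1647]); th=np.radians(99.73); a=np.array([np.cos(th),np.sin(th)]); n=np.array([a[1],-a[0]])
img,W=cloud("scene"); P=W[np.isfinite(W[...,2])]
s=(P[:,:2]-c)@a*1e3;t=(P[:,:2]-c)@n*1e3;z=P[:,2]*1e3
for lo in range(80,150,6):
    k=(abs(s+48)<25)&(abs(t)<25)&(z>lo)&(z<lo+6)
    if k.sum()>3: print(lo,k.sum(),"s",np.round(np.percentile(s[k],[2,98]),1),"t",np.round(np.percentile(t[k],[2,98]),1))
k=(abs(s)<40)&(abs(t)<27)&(abs(z-47)<3)
for b in range(-150,151,60):
    q=(abs(s-b)<25)&(abs(t)<30)&(abs(z-47)<3); tq=np.sort(t[q]); print(b,q.sum(),np.round(np.percentile(tq,[1,99]),1),"gap edges",np.round([tq[tq<0].max() if (tq<0).any() else 0,tq[tq>0].min()],1), np.round(np.median(z[q]),1))
```

```text
86 22 s [-61.7 -30.8] t [-9.2  7.7]
92 68 s [-62.8 -29.8] t [-9.3  8.3]
98 17 s [-48.7 -40.5] t [-6.1  4.1]
104 19 s [-47.6 -41.2] t [-5.4  4.4]
110 16 s [-46.6 -40.9] t [-5.4  4.1]
116 17 s [-49.3 -41. ] t [-6.4  4.4]
122 16 s [-48.9 -37.8] t [-10.1   6.5]
128 30 s [-52.3 -35.5] t [-10.4   8.3]
134 27 s [-49.5 -30.3] t [-11.9  11. ]
140 43 s [-45.6 -30.5] t [-17.   14.7]
146 67 s [-51.6 -30.6] t [-19.2  18.9]
-150 106 [-23.5  17.7] gap edges [-1.5  0.5] 46.2
-90 128 [-23.7  22.3] gap edges [-11.3  10.7] 46.2
-30 159 [-23.3  22.1] gap edges [-11.1   9.5] 46.2
30 183 [-23.5  21.6] gap edges [-11.5  10.3] 46.3
90 224 [-23.5  22.5] gap edges [-11.1   9.9] 46.3
150 287 [-23.6  22.8] gap edges [-0.8  0.4] 46.4
```

Head offset from the slot is about 0.1 mm, so it's aligned. Descending.

```bash
python3 -m creep '[{"grip":5,"translation":[0,0,0.05],"roll":0},{"grip":5,"translation":[0,0,0.1],"roll":0.002},{"grip":5,"translation":[0,0.001,0.125],"roll":0.002},{"grip":5,"translation":[0,0.001,0.132],"roll":0.002},{"grip":5,"translation":[0,0.001,0.14],"roll":0.002},{"grip":5,"translation":[0,0.001,0.148],"roll":0.002},{"grip":5,"translation":[0,0.001,0.155],"roll":0.002},{"grip":5,"translation":[0,0.001,0.155],"roll":0.002}]';python3 go.py 527.9 117.4 98.3 99.73
```

```text
time: 6.9
tool_pos: [0.5284, 0.1174, 0.1032]
tcp_rot: [[-0.168, 0.986, 0.0], [0.986, 0.168, 0.0], [0.0, 0.0, -1.0]]
force: [0.3, 0.5, -1.6]
grip_width: 0.0108
grasp_force: 59.9
pos mm [528.4 117.4 103.2] yaw 99.66 tilt [ 0.  0. -1.] t 6.9
trans [ 0.0004 -0.0018  0.0165] roll [np.float64(-0.0016)] q1,q6 0.1325495700005223 -0.0360548134761686
```

```bash
python3 -m creep '[{"grip":5,"translation":[0,0,0.006],"roll":0},{"grip":5,"translation":[0,0,0.012],"roll":0},{"grip":5,"translation":[0,0,0.0155],"roll":0},{"grip":5,"translation":[0,0,0.0155],"roll":0}]'|egrep 'pos|force'; python3 -m creep '[{"grip":5,"translation":[0,0,0.0035],"roll":0},{"grip":5,"translation":[0,0,0.0035],"roll":0},{"grip":5,"translation":[0,0,0.0035],"roll":0}]'|egrep 'pos|force'
```

```text
tool_pos: [0.5284, 0.1173, 0.0984]
force: [0.2, -0.0, -0.9]
grasp_force: 59.9
tool_pos: [0.5286, 0.1174, 0.0981]
force: [-2.1, 0.9, 6.9]
grasp_force: 60.9
```

```bash
python3 -m creep '[{"grip":5,"translation":[0.005,0,0],"roll":0},{"grip":5,"translation":[0.01,0,0],"roll":0},{"grip":5,"translation":[0.015,0,0],"roll":0},{"grip":5,"translation":[0.02,0,0],"roll":0},{"grip":5,"translation":[0.025,0,0],"roll":0},{"grip":5,"translation":[0.0267,0,0],"roll":0},{"grip":5,"translation":[0.0267,0,0],"roll":0}]'|egrep 'pos|force'
```

```text
tool_pos: [0.527, 0.1254, 0.0974]
force: [-0.1, -0.2, -1.2]
grasp_force: 59.9
```

```bash
python3 -m creep '[{"grip":5,"translation":[0,0,0.003],"roll":0},{"grip":5,"translation":[0,0,0.006],"roll":0},{"grip":5,"translation":[0,0,0.006],"roll":0}]'|egrep 'pos|force'
```

```text
tool_pos: [0.527, 0.1252, 0.0955]
force: [-0.9, 0.4, -0.9]
grasp_force: 59.9
```

```bash
python3 -m creep '[{"grip":5,"translation":[0,0,0.005],"roll":0},{"grip":5,"translation":[0,0,0.01],"roll":0},{"grip":5,"translation":[0,0,0.015],"roll":0},{"grip":5,"translation":[0,0,0.015],"roll":0}]'|egrep 'pos|force'; python3 -m creep '[{"grip":5,"translation":[0,0,0.005],"roll":0},{"grip":5,"translation":[0,0,0.01],"roll":0},{"grip":5,"translation":[0,0,0.017],"roll":0},{"grip":5,"translation":[0,0,0.017],"roll":0}]'|egrep 'pos|force'
```

```text
tool_pos: [0.527, 0.1252, 0.091]
force: [0.5, 0.9, -0.3]
grasp_force: 59.9
tool_pos: [0.527, 0.1252, 0.0858]
force: [-0.3, 0.3, -1.6]
grasp_force: 59.9
```

```bash
python3 -m creep '[{"grip":5,"translation":[0,0,0.003],"roll":0},{"grip":5,"translation":[0,0,0.006],"roll":0},{"grip":5,"translation":[0,0,0.006],"roll":0}]'|egrep 'pos|force';  python3 -m creep '[{"grip":5,"translation":[0,0,-0.005],"roll":0},{"grip":5,"translation":[0.003,0,-0.01],"roll":0},{"grip":5,"translation":[0.007,0,-0.01],"roll":0},{"grip":5,"translation":[0.007,0,-0.01],"roll":0}]'|egrep 'pos|force';  python3 -m creep '[{"grip":5,"translation":[0.0035,0,0],"roll":0},{"grip":5,"translation":[0.007,0,0],"roll":0},{"grip":5,"translation":[0.007,0,0],"roll":0}]'|egrep 'pos|force'
```

```text
tool_pos: [0.5271, 0.1252, 0.0843]
force: [-0.0, 0.7, -1.0]
grasp_force: 60.0
tool_pos: [0.5267, 0.1275, 0.0874]
force: [-0.3, -0.2, -1.4]
grasp_force: 60.0
tool_pos: [0.5263, 0.1295, 0.0873]
force: [-0.4, -0.1, -2.1]
grasp_force: 60.0
```

```bash
for i in 1; do python3 -m creep '[{"grip":5,"translation":[0.0035,0,0],"roll":0},{"grip":5,"translation":[0.007,0,0],"roll":0},{"grip":5,"translation":[0.007,0,0],"roll":0}]'|egrep 'pos|force'; done; python3 -m creep '[{"grip":5,"translation":[0.0035,0,0],"roll":0},{"grip":5,"translation":[0.005,0,0],"roll":0},{"grip":5,"translation":[0.005,0,0],"roll":0}]'|egrep 'pos|force'
```

```text
tool_pos: [0.526, 0.1316, 0.0873]
force: [0.1, -0.1, -1.1]
grasp_force: 60.0
tool_pos: [0.5259, 0.1326, 0.0874]
force: [0.8, -4.3, -0.4]
grasp_force: 60.0
```

```bash
python3 -m creep '[{"grip":5,"translation":[-0.008,0,0],"roll":0},{"grip":5,"translation":[-0.016,0,0],"roll":0},{"grip":5,"translation":[-0.0225,0,0],"roll":0},{"grip":5,"translation":[-0.0225,0,0],"roll":0},{"grip":5,"translation":[-0.0225,0,0],"roll":0}]'|egrep 'pos|force'; python3 -m creep '[{"grip":5,"translation":[0,0.004,0],"roll":0},{"grip":5,"translation":[0,0.008,0],"roll":0},{"grip":5,"translation":[0,0.012,0],"roll":0},{"grip":5,"translation":[0,0.012,0],"roll":0}]'|egrep 'pos|force'; python3 -m creep '[{"grip":5,"translation":[0,0.003,0],"roll":0},{"grip":5,"translation":[0,0.005,0],"roll":0},{"grip":5,"translation":[0,0.005,0],"roll":0}]'|egrep 'pos|force'
```

```text
tool_pos: [0.5269, 0.1263, 0.0873]
force: [0.1, -0.0, -1.2]
grasp_force: 59.9
tool_pos: [0.5307, 0.127, 0.0873]
force: [0.1, 0.0, -1.4]
grasp_force: 59.9
tool_pos: [0.5314, 0.1271, 0.0872]
force: [-3.5, -1.4, 1.5]
grasp_force: 60.1
```

```bash
python3 -m creep '[{"grip":5,"translation":[0,-0.01,0],"roll":0},{"grip":5,"translation":[0,-0.02,0],"roll":0},{"grip":5,"translation":[0,-0.029,0],"roll":0},{"grip":5,"translation":[0,-0.029,0],"roll":0},{"grip":5,"translation":[0,-0.029,0],"roll":0}]'|egrep 'pos|force'; python3 -m creep '[{"grip":5,"translation":[0,-0.003,0],"roll":0},{"grip":5,"translation":[0,-0.005,0],"roll":0},{"grip":5,"translation":[0,-0.005,0],"roll":0}]'|egrep 'pos|force'
```

```text
tool_pos: [0.5235, 0.1257, 0.0874]
force: [-0.3, -0.5, -1.4]
grasp_force: 59.9
tool_pos: [0.5219, 0.1254, 0.0873]
force: [-0.4, -0.1, -1.2]
grasp_force: 59.9
```

```bash
python3 -m creep '[{"grip":5,"translation":[0,-0.002,0],"roll":0},{"grip":5,"translation":[0,-0.004,0],"roll":0},{"grip":5,"translation":[0,-0.004,0],"roll":0}]'|egrep 'time|pos|force'
```

```text
time: 13.3
tool_pos: [0.521, 0.1253, 0.0874]
force: [1.6, 1.2, -1.9]
grasp_force: 59.6
```

```bash
python3 -m creep '[{"grip":5,"translation":[0,0.009,0],"roll":0},{"grip":5,"translation":[0,0.018,0],"roll":0},{"grip":5,"translation":[0,0.018,0],"roll":0},{"grip":5,"translation":[0,0.018,0],"roll":0}]'|egrep 'time|pos|force'; python3 go.py 526.15 126.3 87.2 99.73
```

```text
time: 13.7
tool_pos: [0.526, 0.1261, 0.0873]
force: [-0.2, 0.6, -1.1]
grasp_force: 59.8
pos mm [526.  126.1  87.3] yaw 99.66 tilt [-3.e-04 -0.e+00 -1.e+00] t 13.7
trans [0.0004 0.0007 0.0002] roll [np.float64(-0.0016)] q1,q6 0.14929527178814958 -0.01927481384567306
```

```bash
python3 -m creep '[{"grip":5,"translation":[0,0,0],"roll":0.1},{"grip":5,"translation":[0,0,0],"roll":0.2},{"grip":5,"translation":[0,0,0],"roll":0.3},{"grip":5,"translation":[0,0,0],"roll":0.4},{"grip":5,"translation":[0,0,0],"roll":0.5},{"grip":5,"translation":[0,0,0],"roll":0.6},{"grip":5,"translation":[0,0,0],"roll":0.6}]'|egrep 'time|pos|force|rot'; python3 -c "
from h import *
print(bot.get_state()['ft_torque'])"
```

```text
time: 14.4
tool_pos: [0.5259, 0.1261, 0.0873]
tcp_rot: [[0.299, 0.954, -0.0], [0.954, -0.299, -0.0], [-0.0, -0.0, -1.0]]
force: [-0.3, 1.5, -1.2]
grasp_force: 59.8
[ 0.01275497 -0.00272036 -0.02989222]
```

```bash
python3 -m creep '[{"grip":5,"translation":[0,0,0],"roll":0.1},{"grip":5,"translation":[0,0,0],"roll":0.2},{"grip":5,"translation":[0,0,0],"roll":0.3},{"grip":5,"translation":[0,0,0],"roll":0.4},{"grip":5,"translation":[0,0,0],"roll":0.5},{"grip":5,"translation":[0,0,0],"roll":0.6},{"grip":5,"translation":[0,0,0],"roll":0.7},{"grip":5,"translation":[0,0,0],"roll":0.7}]'|egrep 'time|pos|force|rot'; python3 -c "
from h import *
print(bot.get_state()['ft_torque'])"
```

```text
time: 15.2
tool_pos: [0.526, 0.1261, 0.0873]
tcp_rot: [[0.752, 0.659, -0.0], [0.659, -0.752, -0.0], [-0.0, -0.0, -1.0]]
force: [0.5, -0.2, -1.7]
grasp_force: 59.8
[ 0.00414952  0.03674916 -0.00058344]
```

```bash
python3 -m creep '[{"grip":5,"translation":[0,0,0],"roll":0.1},{"grip":5,"translation":[0,0,0],"roll":0.2},{"grip":5,"translation":[0,0,0],"roll":0.3},{"grip":5,"translation":[0,0,0],"roll":0.4},{"grip":5,"translation":[0,0,0],"roll":0.5},{"grip":5,"translation":[0,0,0],"roll":0.6},{"grip":5,"translation":[0,0,0],"roll":0.7},{"grip":5,"translation":[0,0,0],"roll":0.7}]'|egrep 'time|pos|force|rot'; python3 go.py 526.15 126.3 90 9.73; python3 -c "
from h import *
print(bot.get_state()['ft_torque'])"
```

```text
time: 16.0
tool_pos: [0.526, 0.1261, 0.0873]
tcp_rot: [[0.985, 0.17, -0.0], [0.17, -0.985, -0.0], [-0.0, 0.0, -1.0]]
force: [-0.1, -0.0, -1.7]
grasp_force: 59.8
pos mm [526.  126.1  87.3] yaw 9.79 tilt [-0. -0. -1.] t 16.0
trans [ 0.0005 -0.0005 -0.0088] roll [np.float64(0.0013)] q1,q6 0.14927645464882713 1.5492112308725128
[-0.01494663  0.02670577  0.03830751]
```

```bash
python3 -m creep '[{"grip":5,"translation":[0,0,-0.003],"roll":0},{"grip":5,"translation":[0,0,-0.006],"roll":0},{"grip":5,"translation":[0,0,-0.009],"roll":0},{"grip":5,"translation":[0,0,-0.009],"roll":0}]'|egrep 'time|pos|force'; python3 -m creep '[{"grip":5,"translation":[0,0,-0.002],"roll":0},{"grip":5,"translation":[0,0,-0.0045],"roll":0},{"grip":5,"translation":[0,0,-0.0045],"roll":0}]'|egrep 'pos|force'
```

```text
time: 16.4
tool_pos: [0.5261, 0.1261, 0.0902]
force: [-0.1, -0.6, -1.0]
grasp_force: 59.8
tool_pos: [0.5258, 0.1261, 0.0904]
force: [4.1, 1.4, -16.4]
grasp_force: 58.9
```

```bash
python3 -m creep '[{"grip":5,"translation":[0,0,0.005],"roll":0},{"grip":5,"translation":[0,0,0.01],"roll":0},{"grip":5,"translation":[0,0,0.015],"roll":0},{"grip":5,"translation":[0,0,0.02],"roll":0},{"grip":5,"translation":[0,0,0.022],"roll":0},{"grip":5,"translation":[0,0,0.022],"roll":0}]'|egrep 'time|pos|force'; python3 -m creep '[{"grip":5,"translation":[0,0,0.002],"roll":0},{"grip":5,"translation":[0,0,0.003],"roll":0},{"grip":5,"translation":[0,0,0.003],"roll":0}]'|egrep 'pos|force'
```

```text
time: 17.3
tool_pos: [0.526, 0.1261, 0.0848]
force: [0.6, 0.2, -0.6]
grasp_force: 61.2
tool_pos: [0.5262, 0.1262, 0.0843]
force: [-1.9, -0.5, 5.0]
grasp_force: 62.4
```

```bash
python3 -m creep '[{"grip":14,"translation":[0,0,-0.001],"roll":0},{"grip":20,"translation":[0,0,-0.001],"roll":0},{"grip":30,"translation":[0,0,-0.001],"roll":0},{"grip":40,"translation":[0,0,-0.001],"roll":0},{"grip":40,"translation":[0,0,-0.001],"roll":0}]'|egrep 'time|pos|force|width'; python3 -m creep '[{"grip":40,"translation":[0,0,-0.05],"roll":0},{"grip":40,"translation":[0,0,-0.15],"roll":0},{"grip":40,"translation":[0,0,-0.3],"roll":0},{"grip":40,"translation":[0,0,-0.4],"roll":0},{"grip":40,"translation":[0,0,-0.4],"roll":0},{"grip":40,"translation":[0,0,-0.4],"roll":0}]'|egrep 'pos|force'
python3 - <<'E'
from h import *
img,W=cloud("scene"); cv2.imwrite("pics/s4.png",cv2.resize(img[180:340,260:420],(600,600)))
P=W[np.isfinite(W[...,2])];c=np.array([.5198,.1647]); th=np.radians(99.73); a=np.array([np.cos(th),np.sin(th)]); n=np.array([a[1],-a[0]])
s=(P[:,:2]-c)@a*1e3;t=(P[:,:2]-c)@n*1e3;z=P[:,2]*1e3
for lo in range(50,110,6):
    k=(abs(s+39)<25)&(abs(t)<25)&(z>lo)&(z<lo+6)
    if k.sum()>3: print(lo,k.sum(),"s",np.round(np.percentile(s[k],[2,98]),1),"t",np.round(np.percentile(t[k],[2,98]),1),z[k].max())
E
```

```text
time: 18.1
tool_pos: [0.526, 0.1261, 0.0841]
force: [0.4, 0.4, -0.1]
grip_width: 0.0398
grasp_force: 0.0
tool_pos: [0.526, 0.1261, 0.2043]
force: [-0.8, 0.8, -0.7]
grasp_force: 0.0
50 17 s [-35.8 -31.1] t [-6.6  3.4] 55.47215587377585
56 10 s [-35. -30.] t [-6.7  3.9] 61.78965636167072
62 35 s [-41.1 -26. ] t [-11.9   7.4] 67.51181996917839
68 43 s [-37.2 -30.1] t [-17.4  14.2] 73.69478238812742
74 51 s [-35.5 -30.5] t [-17.7  15. ] 79.90130418785583
80 56 s [-39.  -31.4] t [-18.   15.2] 85.95324366041115
86 46 s [-39.5 -31.1] t [-17.4  14.5] 91.9059020671637
92 67 s [-41.1 -31.3] t [-17.3  15. ] 97.98631056906365
98 19 s [-41.7 -32.1] t [-14.8  12.3] 99.25445669882193
```

View pics/s4.png

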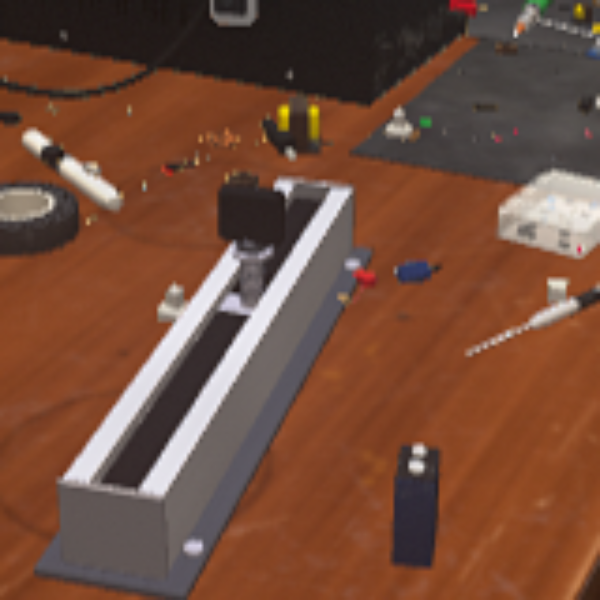

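The bolt stands upright at about (250,240) in the crop, its grip across the slot and the head under the lips. Its top is at 99 mm, as expected in the pocket, and the bystanders haven't moved. The arm is clear, so I'm handing in.

```bash
python3 -c "
from workcell import bot
print(bot.finish_job())"
```

```text
the job is handed in; nothing more can be done
None
```

The bolt is anchored: I found the pocket by feel about 39 mm from mid-slot, turned the bolt a quarter turn, confirmed it caught with a pull of about 16 N, and left it standing upright on the pocket floor; the job was handed in at about 19 s, with the highest strut force I read about 16 N.

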